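# Start the potter's wheel at full speed

## Robot

A 7-joint arm with a two-finger parallel gripper is mounted at the origin on the work surface. World frame = base frame: x ahead of the robot, y to its left, z up, the work surface at z = 0. Lengths are in m, angles in rad, forces in N, time in s.
With the tool pointing down it reaches from about 0.425 to 0.925 m from the base axis. Payload 6.8 kg.
Tool frame: the origin (TCP) lies at the very end of the fingers, on their centre line; the grasp point (between the pads) lies 19 mm behind it; z points along the fingers, y is the line along which they close (so a half turn about z gives the same grasp; the last joint's range is limited). The gripper opens to 85 mm and grips with 20 to 120 N. Pads are 22 mm wide; open, the fingers measure 114 mm over their backs; the gripper's body (76 mm by 85 mm) begins 54 mm behind the grasp point. The pads swing forward as they close: fully open they stand 13 mm farther back than shut.
Start: joints at [1.103, 0.477, 0.022, 1.555, -0.011, 1.109, -0.083], TCP at [0.238, -0.632, 0.231] pointing down, gripper open.
Joint ranges: [-2.96, 2.96], [-0.34, 2.1], [-1.41, 1.46], [0.24, 2.44], [-1.37, 4.51], [0.17, 1.92], [-2.96, 2.96]. Speed limits (rad/s): [2.39, 2.39, 3.14, 3.14, 3.14, 3.14, 3.14].

## Interface

Orientations are given as a rotation vector (axis times angle).
In Python, from station import arm gives the robot as it stands. The module is installed in compiled form; this text tells all that it offers.
- The arm moves only by the tool drive_tool, never from a script. Its argument "series" is a list that holds one entry, the list of rows, each a list of 7 numbers: the gripper's target within -1 to 1 (shut at 1, half-way at 0, fully open at -1), then the shift along the tool's x, y, z scaled (see below), then the turn, a rotation vector about the tool's x, y, z scaled (see below). In form: [[[fingers, dx, dy, dz, ax, ay, az], ...]]. A call has 1 to 20 rows; each row is the pose to reach, as a shift and turn from the pose commanded when the call began, along the tool's axes at that moment, turning the shorter way round; what a row does not reach only later rows make up. The controller multiplies each number of a shift by 0.3 m and each number of a turn by 180 degrees. A row lasts 1/10 s, in which the tool goes at most 50 mm and 8.59 degrees, less where a joint would pass 70% of its speed; a pose out of reach is approached as far as the arm can. A call with a number of a shift or a turn outside -1 to 1 is refused whole. A call with a gripper value outside its range is refused whole. The fingers move at their own pace and stop on an object; "grip_force" is the grip in N (left out, the last holds). Time passes only in rows, so rows that repeat a pose let the fingers close. It gives the time, the measured TCP pose, the force, the opening and the grip force at its end, in the units of the state.
- arm.sense(): the state, without advancing time (a new reading comes with each control period).
- arm.read_camera(name): name is "scene" or "top" or "wrist"; returns a dict with "frame" (400x640x3 uint8, red, green, blue), "fovy" (degrees; the focal length in pixels is half the picture's height over the tangent of half this angle, whatever the lens; pixels are square), "cx", "cy" (the principal point, pixels), "rvec" (rotation vector, rad) and "tvec" (3), from world to camera coordinates, as OpenCV has them. Camera axes: x right, y down, z forward; pixel columns grow to the right and rows downward; lengths in m; the calibration is good to about 2 mm. A picture is of the moment at which its call begins. There is no depth.
- arm.close_job(): hands the job in; it is judged then, once.
Trained networks look in the newest picture that a camera, given by its name, has taken for a name from the list of things; names that differ only in an ending like _2 or _b are one class to them, and where a whole thing is asked for, a point or a joint stands for the part that bears it (a point fixed in the world has none). Each returns a list of dicts, best first, with "score" (0 to 1); they miss things now and then, are a little off and sometimes report something else, mostly with a low value. They report only what shows in the picture. A call takes as long as a camera call. They do not tell look-alikes from the thing itself.
- arm.spot_in(query, camera): "xyz" ([x, y, z] in m, in world coordinates, good to about 4 mm: the middle of the surface that is visible of it).
- arm.cut_out(query, camera): "region" (400x640 bool, what is visible of it).
- arm.landmark_of(query, camera): "xyz" ([x, y, z] in m, in world coordinates, good to about 4 mm: a listed point, or the origin of a listed thing).
The state is a dict: "time": time; "joint_positions": joint angles; "joint_velocities": joint speeds; "joint_torque": joint torques, N m; "position": TCP position; "tcp_rot": TCP orientation; "force": force on the tool from outside, world axes, zero at the start; "ft_torque": the same for the moment, N m; "opening": finger opening in m; "finger_force": force on a finger pad.
Only numpy, scipy, OpenCV 4.12 (cv2) and the standard library are available. Lean on these libraries where they do the work, as an engineer would, in place of code of your own. Each camera call takes 0.05 s, during which the arm holds its last target. There are 200 camera calls.

## Task

Switch on the potter's wheel: with the speed lever still at off, press the large round power button fully down with a fingertip and let it come back up, then push the speed lever's bar along its slot, past the slow notch, all the way to the full-speed stop at the far end. Only push, with the fingertips or the outside of the fingers: do not pinch the bar, do not press the small button, and leave the pots and tools where they stand.

Things in the scene. Friction and masses are not known exactly. Their poses are not given: they have to be found in the camera images.
- speed_box: (All sizes here in mm.) Fixed grey speed-control box, 200 (x) x 120 (y) x 55 high, flat steel deck plate with a slot along its x axis. Origin: centre of the underside, z up. The lever travels along the box's +x; growing strokes beside the slot mark the way to full speed. Its place and yaw vary from start to start, and it may stand left or right of the switch box.
- speed (a joint): Speed lever position along the slot, m: 0 = off (start, within 2 mm), 0.040 = slow notch, 0.080 = full-speed stop (hard end). A detent draws the lever into the nearest of the three positions; the crests lie at 0.020 and 0.060. It takes up to about 9 N to push slowly out of off and again out of the slow notch; beyond a crest the lever runs ahead by itself into the next position and stays there.
- bar_mid (a point): Centre of the lever's black crossbar, moving with the lever; it lies (sizes in mm) 102 above the table, on the box's centre line, at box x = -40 mm + joint value. The bar is 92 long across the slot (box y), 16 thick along the slot (box x) and 22 high (z 91 to 113), on a 12 x 9 stem; under the bar the deck is at z 55, so there are 36 between. Axes as the box's: x is the direction to push; the face to push is 8 behind this point (box -x), the front face 8 ahead.
- switch_box: (Sizes in mm.) Fixed grey switch box, 72 (x) x 124 (y) x 45 high, with two round grey push buttons on top: the large one 28 towards its +y end, the small one 36 towards its -y end. Origin: centre of the underside, z up. Its place and yaw vary.
- power_top (a point): Centre of the top face of the large round power button, radius 18, top about 67 above the table, moving with the button (sizes in mm).
- power (a joint): Travel of the power button, m: 0 = up, 0.006 = fully down; springs back; needs 5 N to go fully down. Counts as pressed beyond 0.0045.
- reverse_top (a point): Centre of the top face of the small round button (radius 9), 64 from the power button. Not to be pressed.
- reverse (a joint): Travel of the small button, m: 0 = up, 0.005 = fully down. Not to be pressed.
- cup: Loose terracotta cup without handle, rim radius 30, height 75, beside the switch box. Leave alone. Origin: centre of underside, z up. Sizes in mm.
- beaker: Loose terracotta beaker, rim radius 28, height 70, beside the speed box. Leave alone. Origin: centre of underside, z up. Sizes in mm.
- bowl: Loose terracotta bowl, rim radius 48, height 42, near the robot. Leave alone. Origin: centre of underside, z up. Sizes in mm.
- mug: Loose terracotta mug with one handle, radius 38, height 85, at the left. Leave alone. Origin: centre of underside, z up. Sizes in mm.
- water: Loose white plastic water bottle, radius 32, height 190, at the right. Leave alone. Origin: centre of underside, z up. Sizes in mm.
- brush: Loose brush lying at the right, about 200 long. Leave alone. Origin: underside of the brush, x along it. Sizes in mm.
- rib: Loose flat wooden throwing rib, 100 x 50 x 6, at the left. Leave alone. Origin: centre of underside. Sizes in mm.
There are look-alikes about, which are no part of the job. Leave any yellow look-alike of the speed_box alone. Leave any pink look-alike of the switch_box alone.

How it is judged:
By the outcome, as a careful person would: the job done as asked, in the order asked, and still so for the second after the job is handed in, with the robot touching nothing.
It also fails if it takes over 48 s, if anything falls off the work surface, if the arm or the gripper's body presses on something with over 40 N, if the wrist force passes 120 N, or if a joint passes its speed limit or range.

## Working session

There is one attempt and no reset: what is moved stays moved. The work goes in short steps, Python scripts to look and compute and a tool call to move; the robot and the scene stay as the last step left them, time stands still between calls to the robot, and variables do not carry over. Pictures are saved under pics/ and viewed, at most 10 in all, crops included, and the job is handed in when it is done.

Besides the shell and the picture viewer there is one more tool, called after "Request:" as name([rows], argument=value, ...), one row to a line, values as JSON. drive_tool: Moves the arm, as the interface text tells. Its arguments: {"type":"object","properties":{"series":{"type":"array"},"grip_force":{"type":"number"}},"required":["series"]}

```bash
mkdir -p pics
python3 - <<'E'
from station import arm
import cv2,numpy as np
for c in ["scene","top"]:
    r=arm.read_camera(c); cv2.imwrite(f"pics/{c}0.png",r["frame"][:,:,::-1])
    print(c,r["fovy"],r["cx"],r["cy"],r["rvec"],r["tvec"])
    for q in ["speed_box","bar_mid","switch_box","power_top","reverse_top","cup","beaker","bowl","mug","water"]:
        print(q,[(round(d["score"],2),np.round(d["xyz"],3).tolist()) for d in arm.landmark_of(q,c)[:3]])
s=arm.sense();print(s)
E
```

```text
scene 46.623439364258914 316.1968407151875 199.8471345691264 [ 1.62029146  1.86911413 -0.84895227] [ 0.07681341 -0.21259361  2.00206011]
speed_box [(0.86, [0.505, 0.219, -0.0]), (0.69, [0.245, 0.243, 0.002])]
bar_mid [(0.57, [0.285, 0.256, 0.105]), (0.49, [0.544, 0.23, 0.104])]
switch_box [(0.66, [0.573, -0.163, -0.004]), (0.58, [0.406, -0.179, -0.0])]
power_top [(0.48, [0.586, -0.138, 0.064]), (0.42, [0.408, -0.153, 0.066])]
reverse_top [(0.54, [0.393, -0.213, 0.066]), (0.4, [0.56, -0.197, 0.065])]
cup [(0.96, [0.619, -0.058, 0.004])]
beaker [(0.87, [0.486, 0.322, -0.005])]
bowl [(0.75, [0.368, 0.024, 0.001])]
mug [(0.9, [0.562, 0.472, -0.0])]
water [(0.8, [0.575, -0.474, -0.001])]
top 54.747010091339675 321.953159156946 202.7441469407947 [ 2.10279983 -2.12997755  0.2202525 ] [0.01005497 0.45928231 1.05574817]
speed_box [(0.81, [0.246, 0.241, 0.005]), (0.74, [0.505, 0.223, 0.001])]
bar_mid [(0.6, [0.545, 0.232, 0.098]), (0.59, [0.283, 0.26, 0.105]), (0.22, [0.506, 0.223, 0.005])]
switch_box [(0.92, [0.404, -0.176, 0.001]), (0.89, [0.568, -0.159, 0.002])]
power_top [(0.51, [0.414, -0
[... 415 characters left out ...]
oint_positions': array([ 1.10289323,  0.47699312,  0.02241404,  1.55537735, -0.01152304,
        1.1093129 , -0.08309085]), 'joint_velocities': array([-0.00161489, -0.0014193 ,  0.00100342,  0.00230224, -0.00105809,
        0.00053334, -0.00043236]), 'joint_torque': array([-3.37064594e-04, -5.96343040e+01,  1.60600930e+00, -2.81552607e+01,
        1.24104929e-02,  1.41696739e-03,  1.20582264e-06]), 'position': array([ 0.2376746 , -0.63179824,  0.23132238]), 'tcp_rot': array([3.09087215e+00, 5.62075163e-01, 5.79599206e-05]), 'force': array([-0.53800242, -0.63729797,  0.18221976]), 'ft_torque': array([-0.01427729, -0.01922797, -0.01096078]), 'finger_force': 0.0, 'opening': 0.08511773622552167}
```

View pics/top0.png

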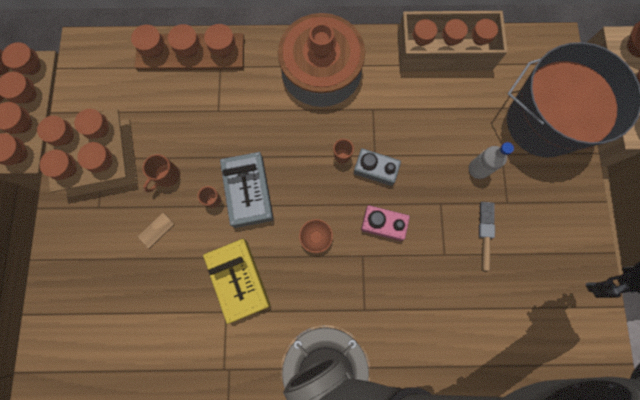

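View pics/scene0.png

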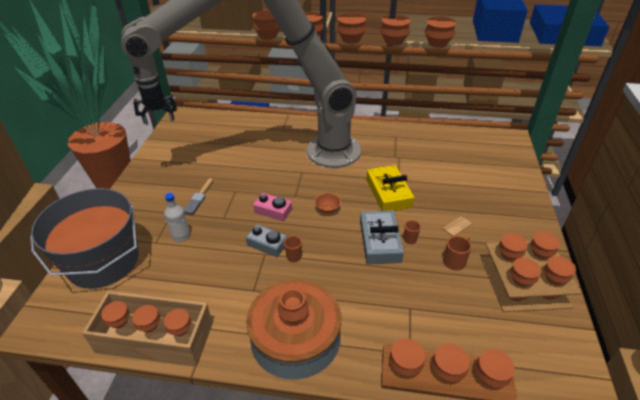

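The top view shows the grey speed box at about (246,190) with its bar at (240,170), at the end away from the robot. The lever therefore travels towards the robot. The grey switch box is at (377,167), with the power button at (369,160) and the small one at (391,169). The pink box (385,223) and the yellow box (236,280) are look-alikes.

```bash
cat > h.py <<'E'
import cv2,numpy as np
from scipy.spatial.transform import Rotation as R
def back(r,uv,z):
    f=200/np.tan(np.radians(r["fovy"]/2)); M=R.from_rotvec(r["rvec"]).as_matrix(); c=-M.T@r["tvec"]
    d=(np.c_[(uv-np.array([r["cx"],r["cy"]]))/f,np.ones(len(uv))])@M
    return c+d*((z-c[2])/d[:,2])[:,None]
def shift(s,p): # tool-axis shift in move units
    return np.round(R.from_rotvec(s["tcp_rot"]).as_matrix().T@(np.array(p)-s["position"])/0.3,4)
E
python3 - <<'E'
from h import *; from station import arm
for c in ["top","scene"]:
    r=arm.read_camera(c)
    for d in arm.cut_out("bar_mid",c)[:3]:
        m=d["region"]; g=r["frame"].max(2)
        m2=m&(g<60); v,u=np.nonzero(m2); print(c,d["score"],m.sum(),m2.sum(),u.mean(),v.mean())
        P=back(r,np.c_[u,v].astype(float),0.113)[:,:2]
        (cx,cy),sz,_=q=cv2.minAreaRect((P*1000).astype(np.float32)); print(cx,cy,sz,q[2])
    for d in arm.cut_out("speed_box",c)[:2]:
        v,u=np.nonzero(d["region"]); P=back(r,np.c_[u,v].astype(float),0.055)[:,:2]*1000
        print("box",d["score"],cv2.minAreaRect(P.astype(np.float32)))
s=arm.sense(); print(s["tcp_rot"],shift(s,[.584,-.1355,.12]))
f=arm.read_camera("top")["frame"][140:240,200:420,::-1]
cv2.imwrite("pics/crop.png",cv2.resize(f,None,fx=3.6,fy=3.6,interpolation=cv2.INTER_CUBIC))
E
```

```text
top 0.61 251 163 225.73006134969324 265.7177914110429
281.77703857421875 256.4306335449219 (13.944228172302246, 89.23005676269531) 21.713308334350586
top 0.54 287 196 239.33673469387756 169.9795918367347
534.9320678710938 228.40496826171875 (27.026582717895508, 88.07666778564453) 10.613370895385742
box 0.83 ((501.1752624511719, 221.8902587890625), (210.0930938720703, 126.47858428955078), 10.77256965637207)
box 0.71 ((248.23631286621094, 241.59072875976562), (198.59625244140625, 125.85897064208984), 21.57172203063965)
scene 0.69 763 0 nan nan
0.0 0.0 (0.0, 0.0) 0.0
scene 0.68 194 102 393.6764705882353 179.27450980392157
301.7750549316406 254.00660705566406 (30.755659103393555, 85.60865783691406) 13.058368682861328
scene 0.65 223 158 383.746835443038 229.22151898734177
560.694091796875 228.6973876953125 (31.337875366210938, 84.8105697631836) 7.655289173126221
box 0.85 ((274.43939208984375, 248.40814208984375), (250.5938262939453, 155.52247619628906), 19.71809196472168)
box 0.84 ((531.0814208984375, 222.2154541015625), (241.34678649902344, 128.59458923339844), 10.926325798034668)
[3.09089023e+00 5.62053994e-01 3.61779556e-05] [ 1.663 -1.142  0.371]<stdin>:6: RuntimeWarning: Mean of empty slice.
  ret = ret.dtype.type(ret / rcount)
```

View pics/crop.png

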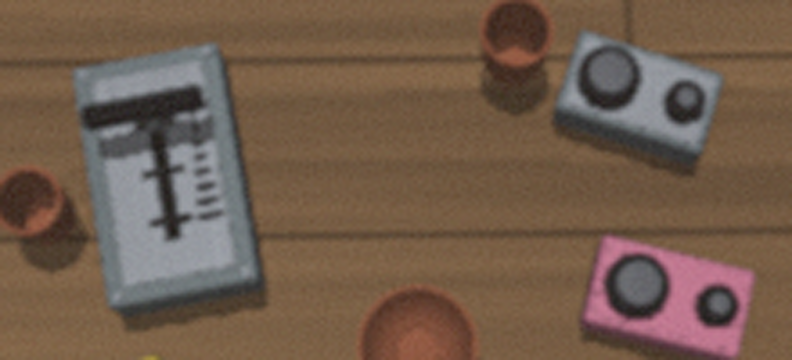

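Box +x points along about 191°, which agrees with the strokes growing towards the robot. The crop shows the grey boxes and pots clear of the planned path. I'll shut the fingers and go above the power button.

Request:
drive_tool([
  [[1, 0.2, -0.137, 0.0, 0, 0, 0], [1, 0.4, -0.274, 0.0, 0, 0, 0], [1, 0.5, -0.343, 0.0, 0, 0, 0], [1, 0.6, -0.41, 0.0, 0, 0, 0], [1, 0.7, -0.48, 0.0, 0, 0, 0], [1, 0.83, -0.57, 0.0, 0, 0, 0], [1, 0.83, -0.57, 0.0, 0, 0, 0], [1, 0.83, -0.57, 0.0, 0, 0, 0], [1, 0.83, -0.57, 0.0, 0, 0, 0]],
])

```text
time: 2.35
position: [0.4096, -0.3854, 0.2314]
tcp_rot: [3.091, 0.559, -0.001]
force: [0.6, -1.3, -1.3]
opening: 0.0003
finger_force: 0.0
```

Request:
drive_tool([
  [[1, 0.1, -0.07, 0.0, 0, 0, 0], [1, 0.22, -0.15, 0.03, 0, 0, 0], [1, 0.34, -0.235, 0.06, 0, 0, 0.01], [1, 0.46, -0.32, 0.1, 0, 0, 0.02], [1, 0.58, -0.4, 0.14, 0, 0, 0.03], [1, 0.7, -0.48, 0.17, 0, 0, 0.04], [1, 0.833, -0.572, 0.2, 0, 0, 0.055], [1, 0.833, -0.572, 0.2, 0, 0, 0.055], [1, 0.833, -0.572, 0.2, 0, 0, 0.055], [1, 0.833, -0.572, 0.2, 0, 0, 0.055], [1, 0.833, -0.572, 0.2, 0, 0, 0.055]],
])

```text
time: 3.45
position: [0.5833, -0.1383, 0.1715]
tcp_rot: [3.127, 0.287, -0.0]
force: [-0.7, 0.5, 0.6]
opening: 0.0003
finger_force: 0.0
```

Run:
```python
from h import *; from station import arm
P=[]
for c in ["top","scene","wrist"]:
    r=arm.read_camera(c)
    if c=="wrist": cv2.imwrite("pics/w1.png",r["frame"][:,:,::-1])
    for q in ["power_top","reverse_top","switch_box"]:
        print(c,q,[(round(d["score"],2),np.round(d["xyz"],3).tolist()) for d in arm.landmark_of(q,c)[:3]])
s=arm.sense(); print(s["time"],s["position"],s["tcp_rot"],s["force"],s["opening"],shift(s,[.584,-.1355,.075]))
```

```text
top power_top [(0.43, [0.413, -0.145, 0.068])]
top reverse_top [(0.39, [0.505, 0.223, -0.002])]
top switch_box [(0.84, [0.569, -0.162, -0.0])]
scene power_top [(0.6, [0.408, -0.157, 0.068]), (0.41, [0.586, -0.136, 0.069]), (0.16, [0.574, -0.16, -0.002])]
scene reverse_top [(0.45, [0.561, -0.194, 0.063]), (0.19, [0.563, 0.471, 0.0])]
scene switch_box [(0.93, [0.572, -0.16, 0.003]), (0.7, [0.404, -0.178, 0.003])]
wrist power_top [(0.97, [0.583, -0.136, 0.068]), (0.54, [0.413, -0.15, 0.066])]
wrist reverse_top [(0.81, [0.562, -0.194, 0.067])]
wrist switch_box [(0.82, [0.409, -0.177, -0.003]), (0.65, [0.574, -0.164, 0.001])]
4.05 [ 0.58400385 -0.13541887  0.17129924] [ 3.12785084e+00  2.93483796e-01 -4.30899939e-05] [0.6946992  0.53702435 0.16342763] -0.0001546665419969325 [-1.00e-04  3.00e-04  3.21e-01]
```

View pics/w1.png

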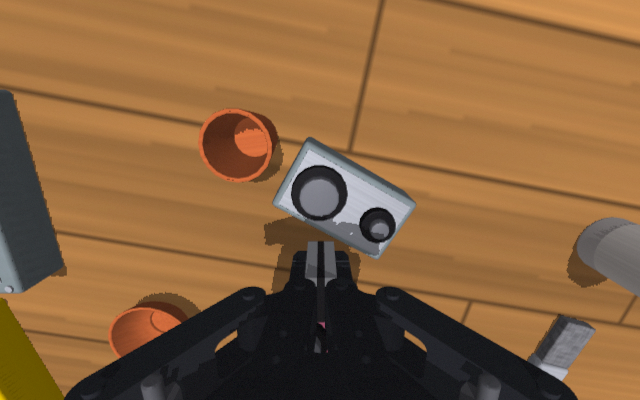

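The wrist view has the power button at (320,192), directly ahead of the fingertips. The networks agree on (0.584,-0.136), so I'll press gently.

Request:
drive_tool([
  [[1, 0, 0, 0.1, 0, 0, 0], [1, 0, 0, 0.2, 0, 0, 0], [1, 0, 0, 0.28, 0, 0, 0], [1, 0, 0, 0.32, 0, 0, 0], [1, 0, 0, 0.335, 0, 0, 0], [1, 0, 0, 0.345, 0, 0, 0], [1, 0, 0, 0.355, 0, 0, 0], [1, 0, 0, 0.362, 0, 0, 0], [1, 0, 0, 0.362, 0, 0, 0], [1, 0, 0, 0.362, 0, 0, 0]],
])

```text
time: 5.05
position: [0.5848, -0.1356, 0.0636]
tcp_rot: [3.127, 0.293, 0.003]
force: [-0.6, 0.1, 3.9]
opening: 0.0001
finger_force: 1.8
```

Request:
drive_tool([
  [[1, 0, 0, 0.003, 0, 0, 0], [1, 0, 0, 0.006, 0, 0, 0], [1, 0, 0, 0.009, 0, 0, 0], [1, 0, 0, 0.009, 0, 0, 0], [1, 0, 0, 0.009, 0, 0, 0]],
])

```text
time: 5.55
position: [0.5848, -0.1356, 0.0615]
tcp_rot: [3.127, 0.293, 0.003]
force: [-2.3, 0.3, 14.9]
opening: -0.0001
finger_force: 7.0
```

Contact force is 14.9 N, well above the 5 N needed, so the button is bottomed. Next I release it and carry the tool high to behind the bar.

Request:
drive_tool([
  [[1, 0, 0, -0.05, 0, 0, 0], [1, 0, 0, -0.15, 0, 0, 0], [1, 0, 0, -0.3, 0, 0, 0], [1, 0, 0, -0.4, 0, 0, 0], [1, 0, 0, -0.4, 0, 0, 0], [1, 0.03, -0.12, -0.4, 0, 0, 0], [1, 0.05, -0.25, -0.4, 0, 0, 0], [1, 0.07, -0.4, -0.4, 0, 0, 0], [1, 0.1, -0.55, -0.4, 0, 0, 0], [1, 0.14, -0.7, -0.4, 0, 0, 0], [1, 0.18, -0.85, -0.4, 0, 0, 0], [1, 0.22, -0.92, -0.4, 0, 0, 0], [1, 0.25, -0.92, -0.4, 0, 0, 0], [1, 0.25, -0.92, -0.4, 0, 0, 0], [1, 0.25, -0.92, -0.4, 0, 0, 0], [1, 0.25, -0.92, -0.4, 0, 0, 0]],
])

```text
time: 7.15
position: [0.6061, 0.1475, 0.1796]
tcp_rot: [3.127, 0.289, -0.002]
force: [0.8, 0.9, 0.3]
opening: -0.0002
finger_force: 0.0
```

Run:
```python
from h import *; from station import arm
for c in ["top","scene","wrist"]:
    r=arm.read_camera(c)
    if c=="wrist": cv2.imwrite("pics/w2.png",r["frame"][:,:,::-1])
    for q in ["bar_mid","speed_box","power_top"]:
        print(c,q,[(round(d["score"],2),np.round(d["xyz"],3).tolist()) for d in arm.landmark_of(q,c)[:3]])
s=arm.sense(); print(s["time"],s["position"],s["tcp_rot"],s["force"],s["opening"])
for k in [.034,.019,-.061]: print(shift(s,[.5445+.982*k,.230+.187*k,.085]))
```

```text
top bar_mid [(0.54, [0.545, 0.23, 0.1]), (0.53, [0.289, 0.258, 0.105]), (0.31, [0.395, 0.485, -0.001])]
top speed_box [(0.92, [0.247, 0.239, 0.008]), (0.78, [0.505, 0.225, 0.003])]
top power_top [(0.69, [0.582, -0.133, 0.068]), (0.47, [0.414, -0.149, 0.071]), (0.32, [0.368, -0.476, -0.001])]
scene bar_mid [(0.53, [0.544, 0.232, 0.102]), (0.28, [0.575, -0.163, 0.002])]
scene speed_box [(0.95, [0.247, 0.241, 0.004]), (0.65, [0.507, 0.22, -0.002]), (0.5, [0.578, -0.476, -0.001])]
scene power_top [(0.51, [0.587, -0.135, 0.067]), (0.45, [0.408, -0.154, 0.068])]
wrist bar_mid [(0.74, [0.546, 0.225, 0.099])]
wrist speed_box [(0.74, [0.509, 0.22, 0.001])]
wrist power_top [(0.92, [0.581, -0.137, 0.069])]
7.75 [0.60635678 0.14967574 0.17997477] [ 3.12784613e+00  2.93386495e-01 -5.40705880e-05] [ 0.13902982 -0.29278557  0.4650807 ] -4.859211307444111e-05
[-0.0395 -0.3016  0.3166]
[-0.0895 -0.3015  0.3166]
[-0.3561 -0.3012  0.3166]
```

View pics/w2.png

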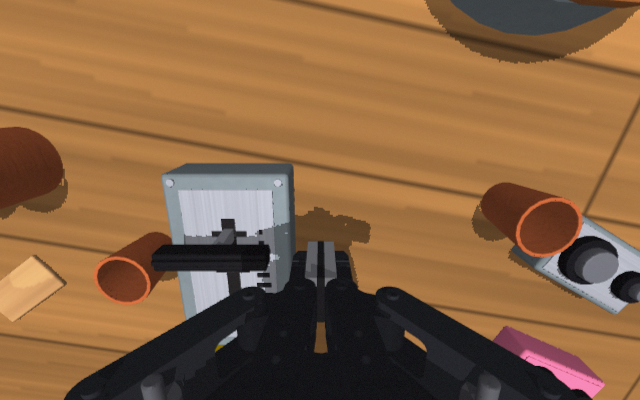

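The power button is back up. The bar at (212,257) lies square to the tool, so I'll shift over it, lower behind it and push.

Request:
drive_tool([
  [[1, -0.01, -0.12, 0, 0, 0, 0], [1, -0.02, -0.24, 0, 0, 0, 0], [1, -0.025, -0.3, 0, 0, 0, 0], [1, -0.025, -0.3, 0, 0, 0, 0], [1, -0.025, -0.3, 0.1, 0, 0, 0], [1, -0.025, -0.3, 0.2, 0, 0, 0], [1, -0.025, -0.3, 0.28, 0, 0, 0], [1, -0.025, -0.3, 0.317, 0, 0, 0], [1, -0.025, -0.3, 0.317, 0, 0, 0], [1, -0.025, -0.3, 0.317, 0, 0, 0]],
])

```text
time: 8.75
position: [0.5831, 0.2364, 0.0858]
tcp_rot: [-3.128, -0.292, -0.002]
force: [-0.3, -0.5, 1.6]
opening: -0.0001
finger_force: 0.0
```

Request:
drive_tool([
  [[1, -0.03, 0, 0, 0, 0, 0], [1, -0.055, 0, 0, 0, 0, 0], [1, -0.07, 0, 0, 0, 0, 0], [1, -0.085, 0, 0, 0, 0, 0], [1, -0.1, 0, 0, 0, 0, 0], [1, -0.115, 0, 0, 0, 0, 0], [1, -0.13, 0, 0, 0, 0, 0], [1, -0.145, 0, 0, 0, 0, 0], [1, -0.16, 0, 0, 0, 0, 0], [1, -0.175, 0, 0, 0, 0, 0], [1, -0.19, 0, 0, 0, 0, 0], [1, -0.205, 0, 0, 0, 0, 0], [1, -0.22, 0, 0, 0, 0, 0], [1, -0.235, 0, 0, 0, 0, 0], [1, -0.25, 0, 0, 0, 0, 0], [1, -0.265, 0, 0, 0, 0, 0], [1, -0.28, 0, 0, 0, 0, 0], [1, -0.29, 0, 0, 0, 0, 0], [1, -0.29, 0, 0, 0, 0, 0], [1, -0.29, 0, 0, 0, 0, 0]],
])

```text
time: 10.75
position: [0.4966, 0.2205, 0.0849]
tcp_rot: [3.128, 0.294, -0.0]
force: [-0.6, 0.7, -0.4]
opening: 0.0
finger_force: 0.0
```

Request:
drive_tool([
  [[1, 0.05, 0, 0, 0, 0, 0], [1, 0.1, 0, 0, 0, 0, 0], [1, 0.1, 0, -0.1, 0, 0, 0], [1, 0.1, 0, -0.25, 0, 0, 0], [1, 0.15, 0.1, -0.35, 0, 0, 0], [1, 0.15, 0.2, -0.35, 0, 0, 0], [1, 0.2, 0.35, -0.35, 0, 0, 0], [1, 0.2, 0.35, -0.35, 0, 0, 0], [1, 0.2, 0.35, -0.35, 0, 0, 0]],
])

```text
time: 11.65
position: [0.5758, 0.1269, 0.1898]
tcp_rot: [3.128, 0.288, -0.0]
force: [-0.4, 0.5, 0.1]
opening: -0.0
finger_force: 0.0
```

Run:
```python
from h import *; from station import arm
for c in ["top","scene","wrist"]:
    r=arm.read_camera(c)
    if c!="scene": cv2.imwrite(f"pics/{c}3.png",r["frame"][:,:,::-1])
    for q in ["bar_mid","beaker","cup","power_top"]:
        print(c,q,[(round(d["score"],2),np.round(d["xyz"],3).tolist()) for d in arm.landmark_of(q,c)[:3]])
print("expected full",.5445-.982*.08,.230-.187*.08)
```

```text
top bar_mid [(0.79, [0.286, 0.258, 0.105])]
top beaker [(0.89, [0.482, 0.33, 0.003])]
top cup [(0.84, [0.616, -0.061, 0.0])]
top power_top [(0.58, [0.416, -0.149, 0.07]), (0.52, [0.581, -0.133, 0.065])]
scene bar_mid [(0.69, [0.469, 0.218, 0.104]), (0.51, [0.287, 0.256, 0.105]), (0.22, [0.562, 0.472, -0.0])]
scene beaker [(0.57, [0.485, 0.324, -0.001]), (0.52, [0.618, -0.061, 0.005])]
scene cup [(0.88, [0.619, -0.061, 0.004]), (0.61, [0.371, 0.022, 0.002])]
scene power_top [(0.37, [0.408, -0.152, 0.068])]
wrist bar_mid [(0.94, [0.469, 0.214, 0.099])]
wrist beaker [(0.87, [0.479, 0.329, -0.001])]
wrist cup [(0.71, [0.614, -0.063, 0.001])]
wrist power_top [(0.84, [0.416, -0.151, 0.067]), (0.77, [0.581, -0.137, 0.071])]
expected full 0.46593999999999997 0.21504
```

View pics/top3.png

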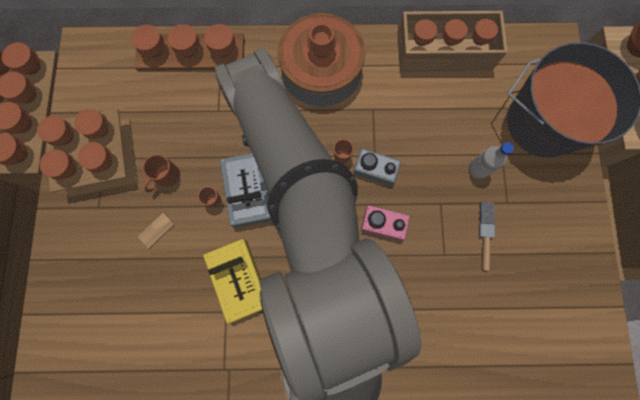

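The bar now sits at (244,197), and its measured position matches the full-speed stop to within about 3 mm. The pots are unmoved and the tool is clear, so I'm handing it in.

```bash
python3 -c "
from station import arm
print(arm.sense()['force']); print(arm.close_job())"
```

```text
[0.27655831 0.16166307 0.4045593 ]
the job is handed in; nothing more can be done
None
```

Job handed in: I pressed the power button fully down and let it come back up, then pushed the speed lever past the slow notch to the full-speed stop; the final views showed the cup, beaker and other items where they stood.

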